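Load a thread spool and snap its cap home

TASK

Stand the blue spool of thread on the spindle of the white thread stand and let go of it, then put the white snap cap on the spindle above it and press until it clicks past the brass balls. The push gets easier at the click, but keep pressing until the cap has driven the spool and its orange sprung seat right down to the stop, and finish while still holding the cap down there, without letting go. Leave the other things on the table where they are.

Things in the scene. Friction and masses are not known exactly. Their poses are not given: they have to be found in the camera images.
- spool_blue: Upright thread spool, white flanges 50 mm across and 6 mm thick at top and bottom, blue winding 45 mm across between them, 45 mm tall, 60 g; a 22 mm hole runs right through; a blue label ring on top. Origin: centre of its underside, z up. Grip it across the top flange. One of three like spools, which swap places.
- cap: White plastic snap cap, 30 g, standing on the table: a round flange 40 mm across and 8 mm thick, with a round knob 27 mm across on it, top 34 mm above the underside. Origin: centre of the underside, z up. Grip the knob with the fingertips just above the flange. From below it has a blind bore 29 mm deep: 14.4 mm wide in the lowest 4 mm (the lip), 20 mm above that.
- stand: White thread stand fixed to the table; round base 110 mm across and 18 mm high, with an upright steel spindle 12 mm across in its middle. Origin: centre of the base's underside, on the spindle's axis, z up.
- balls (a point): Point on the spindle axis level with the middle of the click: four sprung brass balls stick out of the spindle here to 18 mm across, 81.5 mm above the table. Pushing the cap's lip past them takes about 9 to 12 N; as they spring out above the lip (cap underside about 75 mm above the table) the force drops.
- spindle_tip (a point): Top end of the spindle, 96 mm above the table; the top 8 mm taper from 12 to 4 mm across.
- seat_top (a point): Centre of the top face of the orange sprung seat (a disc 52 mm across round the spindle, on which the spool stands); 31 mm above the table when up.
- seat (a joint): How far the sprung seat is pressed down, m: 0 up, 0.006 down on its stop (then the cap's underside is 70 mm above the table with the spool between). The spring needs about 2 N to start and 11 N to reach the stop; it pushes back up to about 0.001 if the clicked cap is let go.
- spool_red: Like the blue spool but with red thread and label; leave it. Origin: centre of its underside.
- spool_green: Like the blue spool but with green thread and label; leave it. Origin: centre of its underside.
- pincushion: Red round pincushion, 70 mm across, 46 mm tall with its pins; leave it. Origin: centre of its underside.
- hoop: Wooden embroidery hoop lying flat, 124 mm across, 9 mm high, with a brass screw block on its +y side; leave it. Origin: centre of its underside.
- scissors: Scissors with black handles lying flat, about 200 mm long and 11 mm high; leave them. Origin: near the pivot, blades along +x.
- pencil: Black pencil lying flat, 170 mm long, 8 mm thick; leave it. Origin: at the point, the pencil lies along its +x.
- thimble: Steel thimble, 20 mm across, 21 mm tall; leave it. Origin: centre of its underside.
Not all that is in view belongs to the job. Several things have the shape of the cap; the one meant has the colours described above. Leave any black look-alike of the spool_blue alone.

How it is judged:
By the outcome, as a careful person would: the job done as asked, in the order asked, and still so for the second after the job is handed in, while the arm keeps its last pose, push and grip.
It also fails if it takes over 58 s, if anything falls off the work surface, if the arm or the gripper's body presses on something with over 40 N, if the wrist force passes 120 N, or if a joint passes its speed limit or range.

ROBOT

A 6-joint arm with a two-finger parallel gripper is mounted at the origin on the work surface. World frame = base frame: x ahead of the robot, y to its left, z up, the work surface at z = 0. Lengths are in m, angles in rad, forces in N, time in s.
With the tool pointing down it reaches from about 0.375 to 0.975 m from the base axis. Payload 3.8 kg.
Tool frame: the origin (TCP) lies at the very end of the fingers, on their centre line; the grasp point (between the pads) lies 19 mm behind it; z points along the fingers, y is the line along which they close (so a half turn about z gives the same grasp; the last joint's range is limited). The gripper opens to 88 mm and grips with 3 to 60 N. Pads are 18 mm wide; open, the fingers measure 123 mm over their backs; the gripper's body (75 mm by 187 mm) begins 45 mm behind the grasp point.
Start: joints at [1.223, 0.264, 1.604, -0, 1.274, -0.037], TCP at [0.206, 0.643, 0.239] pointing down, gripper open.
Joint ranges: [-2.63, 2.63], [-0.94, 2.18], [0.31, 2.57], [-1.31, 4.45], [0, 2.66], [-2.55, 2.55]. Speed limits (rad/s): [2.57, 2.57, 3.14, 3.14, 3.14, 3.14].

INTERFACE

Orientations are given as a unit quaternion [w, x, y, z].
In Python, from bench import * gives the robot as it stands.
- The arm moves only by the tool apply_moves, never from a script. Its argument "rows" is text: rows parted by semicolons, each of 7 numbers parted by spaces: the closure, from -1 (fully open) to 1 (shut), then the shift along the world's x, y, z in parts of the range, where 1.0 means 0.5 m, then the turn, a rotation vector about the world's x, y, z in parts of the range, where 1.0 means 180 degrees. In form: claw x y z ax ay az; .... A call has exactly 8 rows; each row is the pose to reach, as a shift and turn from the pose commanded when the call began; what a row does not reach only later rows make up. A row lasts 1/10 s, in which the tool goes at most 50 mm and 8.59 degrees, less where a joint would pass 70% of its speed; a pose out of reach is approached as far as the arm can. Shift and turn numbers lie between -1 and 1, and a call with a number outside is refused. A call with a gripper value outside its range is refused whole. The fingers move at their own pace and stop on an object; "grip_force" is the grip in N (left out, the last holds). Time passes only in rows, so rows that repeat a pose let the fingers close, or fill a call up. It gives the time, the measured TCP pose, the force, the opening and the grip force at its end, in the units of the state.
- read_state(): the state, without advancing time (a new reading comes with each control period).
- get_image(name): name is "scene" or "top" or "wrist"; returns a dict with "frame" (400x640x3 uint8, red, green, blue), "fov_y" (degrees; the focal length in pixels is half the picture's height over the tangent of half this angle, whatever the lens; pixels are square), "cx", "cy" (the principal point, pixels), "dist" ([k1, k2, p1, p2, k3] as OpenCV has them; the pictures are not rectified), "view" (4x4, takes a point from world to camera coordinates). Camera axes: x right, y down, z forward; pixel columns grow to the right and rows downward; lengths in m; the calibration is good to about 2 mm. A picture is of the moment at which its call begins. There is no depth.
- hand_in(): hands the job in; it is judged then, once.
The state is a dict: "time_s": time; "qpos": joint angles; "joint_vel": joint speeds; "tau": joint torques, N m; "eef_pos": TCP position; "ee_rot": TCP orientation; "wrist_force": force on the tool from outside, world axes, zero at the start; "torque": the same for the moment, N m; "grip_width": finger opening in m; "grasp_force": force on a finger pad.
Only numpy, scipy, OpenCV 4.12 (cv2) and the standard library are available. Lean on these libraries where they do the work, as an engineer would, in place of code of your own. Each camera call takes 0.05 s, during which the arm holds its last target. There are 200 camera calls.

## Working session

There is one attempt and no reset: what is moved stays moved. The work goes in short steps, Python scripts to look and compute and a tool call to move; the robot and the scene stay as the last step left them, time stands still between calls to the robot, and variables do not carry over. Pictures are saved under pics/ and viewed, at most 10 in all, crops included, and the job is handed in when it is done.

Besides the shell and the picture viewer there is one more tool, called after "Call:" by a JSON object that holds its "name" and its "arguments". apply_moves: Moves the arm, as the interface text tells. Its arguments: {"type":"object","properties":{"rows":{"type":"string"},"grip_force":{"type":"number"}},"required":["rows"]}

```bash
mkdir -p pics; cat > h.py <<'E'
from bench import *
import numpy as np, cv2
def K(d):
    f=200/np.tan(np.radians(d["fov_y"])/2); return np.array([[f,0,d["cx"]],[0,f,d["cy"]],[0,0,1.]])
def save(d,n): cv2.imwrite("pics/"+n,d["frame"][:,:,::-1])
def px2w(d,u,v,z):
    p=cv2.undistortPoints(np.array([[[u,v]]],float),K(d),np.array(d["dist"],float))[0,0]
    V=np.array(d["view"]);R=V[:3,:3];t=V[:3,3];c=-R.T@t;r=R.T@np.array([p[0],p[1],1]);return c+r*(z-c[2])/r[2]
def w2px(d,P):
    V=np.array(d["view"]);return cv2.projectPoints(np.array(P,float).reshape(-1,1,3),cv2.Rodrigues(V[:3,:3])[0],V[:3,3],K(d),np.array(d["dist"],float))[0][:,0]
E
python3 - <<'E'
from h import *
import pickle
D={n:get_image(n) for n in("scene","top")}
pickle.dump(D,open("d.pkl","wb"))
for n in D: save(D[n],n+"0.png"); print(n,D[n]["fov_y"],np.round(D[n]["view"],3).tolist())
print(read_state())
E
```

```text
scene 45.35503041903496 [[0.503, 0.864, -0.004, -0.299], [0.662, -0.388, -0.642, -0.302], [-0.556, 0.32, -0.767, 1.349], [0.0, 0.0, 0.0, 1.0]]
top 46.19206483945654 [[0.014, -1.0, -0.017, 0.036], [-0.996, -0.013, -0.093, 0.581], [0.093, 0.018, -0.995, 1.032], [0.0, 0.0, 0.0, 1.0]]
{'time_s': 0.1, 'qpos': array([ 1.22308434e+00,  2.64617322e-01,  1.60524782e+00, -7.50163001e-06,
        1.27372986e+00, -3.68982584e-02]), 'joint_vel': array([-2.49555740e-05, -1.24637879e-03, -2.03556141e-03,  1.95095544e-03,
        3.39271141e-04, -1.25104660e-03]), 'tau': array([ 1.49819414e-03, -5.03624547e+01, -3.58068037e+01,  7.30010192e-02,
        2.33481161e-02, -2.62628856e-05]), 'eef_pos': array([0.20621603, 0.64203691, 0.23754769]), 'ee_rot': array([-1.87826883e-04,  1.54780909e-01,  9.87948312e-01, -9.83402896e-04]), 'wrist_force': array([-0.94408763, -0.47362682,  0.37449674]), 'torque': array([0.06575202, 0.03435909, 0.0240853 ]), 'grasp_force': 0.0, 'grip_width': 0.08819257757779855}
```

View pics/top0.png

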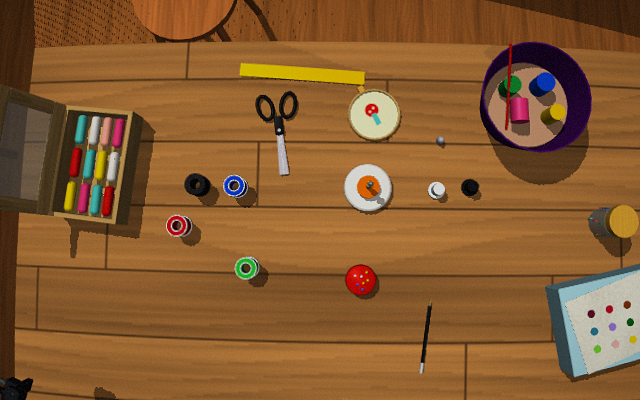

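View pics/scene0.png

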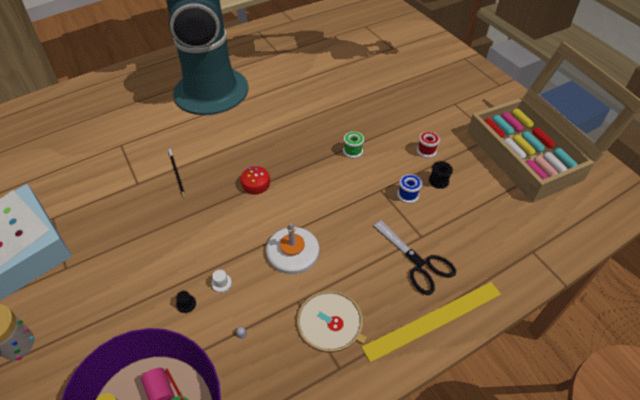

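Candidates in the top view: spools blue (235,186), black look-alike (197,184), red (178,226) and green (246,268). The blue ring and winding fit spool_blue. For caps, the white one is at (437,190) and the black look-alike at (470,187), so white is the one meant. I'll confirm both in one enlarged crop.

```bash
python3 - <<'E'
from h import *
import pickle
D=pickle.load(open("d.pkl","rb"))
def crop(n,u,v,w=33,h=37):
    f=D[n]["frame"][v-h:v+h,u-w:u+w,::-1]; return cv2.resize(f,None,fx=4,fy=4,interpolation=cv2.INTER_CUBIC)
a=np.hstack([crop("top",235,186),crop("top",368,188),crop("top",437,190)])
b=np.hstack([crop("scene",409,187),crop("scene",293,243),crop("scene",221,281)])
cv2.imwrite("pics/crop.png",np.vstack([a,b]))
t=D["top"]
for nm,u,v,z in[("blue",235,186,.045),("stand",368,188,.018),("tip",371,184,.096),("cap",437,188,.034),("green",246,268,.045),("black",197,184,.045),("red",178,226,.045),("bcap",470,187,.034),("thimble",441,140,.02),("hoop",374,115,.009),("sciss",284,174,.01)]: print(nm,px2w(t,u,v,z).round(4))
E
```

```text
blue [0.5907 0.2418 0.045 ]
stand [ 0.5928 -0.0575  0.018 ]
tip [ 0.5932 -0.0578  0.096 ]
cap [ 0.5931 -0.2121  0.034 ]
green [0.409 0.212 0.045]
black [0.5942 0.3288 0.045 ]
red [0.4989 0.3689 0.045 ]
bcap [ 0.5964 -0.2877  0.034 ]
thimble [ 0.7062 -0.226   0.02  ]
hoop [ 0.7657 -0.0717  0.009 ]
sciss [0.6237 0.1358 0.01  ]
```

View pics/crop.png

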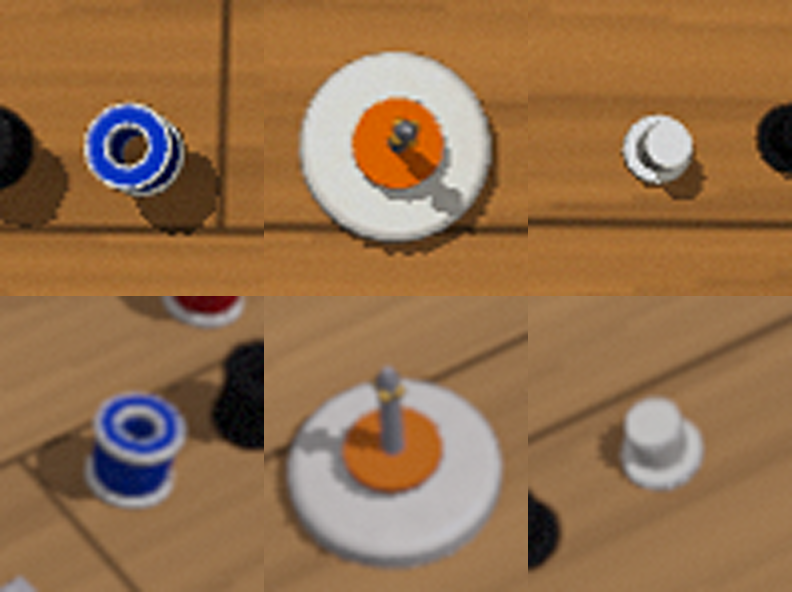

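The crop confirms it: blue winding with a blue ring, an orange seat with brass balls on the spindle, and an all-white cap.

```bash
python3 - <<'E'
from h import *
import pickle
from scipy.spatial.transform import Rotation as R
D=pickle.load(open("d.pkl","rb"))
for n,u,v,z,m in[("top",233.8,185.4,.045,"blue"),("scene",410.4,181.1,.045,"blue"),("top",367.5,187.2,.018,"base"),("top",368.2,186.5,.031,"seat"),("scene",291.7,244,.031,"seat"),("top",369.6,183.1,.096,"tip"),("scene",291.1,224.6,.096,"tip"),("top",438.1,188.4,.034,"cap"),("scene",219.4,275.9,.034,"cap")]: print(m,n,px2w(D[n],u,v,z).round(4))
s=read_state();q=s["ee_rot"];print(R.from_quat([*q[1:],q[0]]).as_matrix().round(3))
w=get_image("wrist");save(w,"w0.png");print(w["fov_y"],np.array(w["view"]).round(3).tolist())
E
```

```text
blue top [0.592  0.2445 0.045 ]
blue scene [0.5923 0.2463 0.045 ]
base top [ 0.5946 -0.0564  0.018 ]
seat top [ 0.5948 -0.057   0.031 ]
seat scene [ 0.5984 -0.0585  0.031 ]
tip top [ 0.5951 -0.0548  0.096 ]
tip scene [ 0.5984 -0.0567  0.096 ]
cap top [ 0.5922 -0.2146  0.034 ]
cap scene [ 0.5955 -0.2167  0.034 ]
[[-0.952  0.306 -0.001]
 [ 0.306  0.952 -0.002]
 [ 0.    -0.002 -1.   ]]
61.03557313189316 [[0.305, 0.952, -0.002, -0.673], [0.909, -0.291, 0.3, -0.042], [0.285, -0.094, -0.954, 0.391], [0.0, 0.0, 0.0, 1.0]]
```

The rows are not in the units I measure in: shifts go in shares of 0.5 m and turns go in shares of 180 degrees. I convert before sending: -0.24 m / 0.5 = -0.48, -0.15 m / 0.5 = -0.3, -0.8 rad / 3.1416 = -0.2546.

Call:
{"name": "apply_moves", "arguments": {"rows": "-1 0.06 -0.06 0 0 0 -0.0318; -1 0.12 -0.12 0 0 0 -0.0637; -1 0.18 -0.18 0 0 0 -0.0955; -1 0.24 -0.24 0 0 0 -0.1273; -1 0.3 -0.3 0 0 0 -0.1592; -1 0.36 -0.36 0 0 0 -0.191; -1 0.42 -0.42 -0.02 0 0 -0.2228; -1 0.48 -0.48 -0.04 0 0 -0.2546"}}

```text
time_s: 0.95
eef_pos: [0.4475, 0.4014, 0.2188]
ee_rot: [0.0, 0.529, 0.849, 0.0]
wrist_force: [0.3, 0.3, 0.8]
grip_width: 0.0882
grasp_force: 0.0
```

Converted, -0.158 m / 0.5 = -0.316, -0.15 m / 0.5 = -0.3, -0.46 rad / 3.1416 = -0.1464.

Call:
{"name": "apply_moves", "arguments": {"rows": "-1 0.06 -0.06 0 0 0 -0.0318; -1 0.12 -0.12 0 0 0 -0.0637; -1 0.18 -0.18 -0.02 0 0 -0.0955; -1 0.24 -0.24 -0.04 0 0 -0.1273; -1 0.292 -0.3 -0.06 0 0 -0.1464; -1 0.292 -0.316 -0.1 0 0 -0.1464; -1 0.292 -0.316 -0.14 0 0 -0.1464; -1 0.292 -0.316 -0.14 0 0 -0.1464"}}

```text
time_s: 1.75
eef_pos: [0.5901, 0.2429, 0.1447]
ee_rot: [-0.002, 0.708, 0.707, -0.003]
wrist_force: [-0.1, -0.2, -0.3]
grip_width: 0.0882
grasp_force: 0.0
```

```bash
python3 - <<'E'
from h import *
s=read_state();print(s["time_s"],s["eef_pos"],s["ee_rot"],s["qpos"],s["wrist_force"])
w=get_image("wrist");save(w,"w1.png")
for P in [(.592,.2453,.045),s["eef_pos"]]: print(w2px(w,[P]))
E
```

```text
1.75 [0.59012392 0.24293669 0.14472872] [-0.00152157  0.70755806  0.706646   -0.00327083] [3.51490760e-01 2.71298186e-01 1.77427761e+00 1.74047585e-05
 1.10323171e+00 3.52772717e-01] [-0.14490694 -0.19080995 -0.29743594]
[[324.43851368 198.74683808]]
[[321.14128779 264.39755915]]
```

View pics/w1.png

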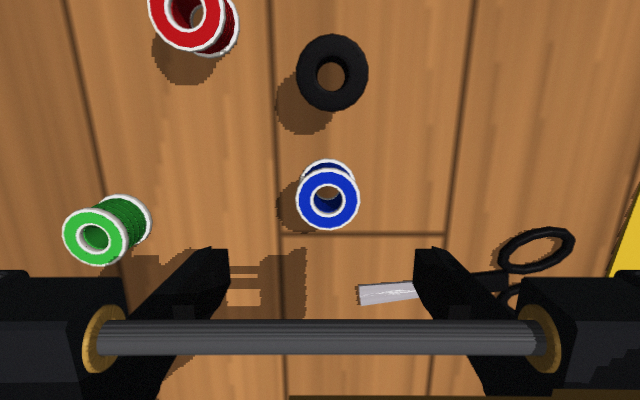

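The blue spool's ring is centred at about (328.5, 201.5), between the fingers, with the black spool behind it at (332, 72).

```bash
python3 - <<'E'
from h import *
w=get_image("wrist")
f=w["frame"].astype(int);m=((f[:,:,2]>120)&(f[:,:,2]-f[:,:,0]>60)).astype(np.uint8);m[:171]=0;m[232:]=0
ys,xs=np.nonzero(m);print(xs.min(),xs.max(),ys.min(),ys.max())
c=max(cv2.findContours(m,0,1)[0],key=len);e=cv2.fitEllipse(cv2.convexHull(c));print(e)
for u,v in[(328.5,201.5),e[0]]: print(px2w(w,u,v,.045))
E
```

```text
297 355 171 228
((325.9012145996094, 200.1535186767578), (55.8353271484375, 57.81499099731445), 87.72241973876953)
[0.59625615 0.24348433 0.045     ]
[0.59426578 0.24455919 0.045     ]
```

Call:
{"name": "apply_moves", "arguments": {"rows": "-1 0.008 0.002 -0.06 0 0 0; -1 0.008 0.002 -0.13 0 0 0; -1 0.008 0.002 -0.19 0 0 0; -1 0.008 0.002 -0.23 0 0 0; -1 0.008 0.002 -0.24 0 0 0; -1 0.008 0.002 -0.24 0 0 0; 1 0.008 0.002 -0.24 0 0 0; 1 0.008 0.002 -0.24 0 0 0", "grip_force": 12}}

```text
time_s: 2.65
eef_pos: [0.598, 0.2464, 0.031]
ee_rot: [0.001, 0.707, 0.707, 0.002]
wrist_force: [0.1, 0.4, -0.0]
grip_width: 0.0739
grasp_force: 0.0
```

Converted, 0.11 m / 0.5 = 0.22, 0.08 m / 0.5 = 0.16.

Call:
{"name": "apply_moves", "arguments": {"rows": "1 0 0 0 0 0 0; 1 0 0 0 0 0 0; 1 0 0 0 0 0 0; 1 0 0 0.02 0 0 0; 1 0 0 0.08 0 0 0; 1 0 0 0.16 0 0 0; 1 0 0 0.22 0 0 0; 1 0 0 0.22 0 0 0"}}

```text
time_s: 3.45
eef_pos: [0.6003, 0.2471, 0.1455]
ee_rot: [0.002, 0.707, 0.707, 0.005]
wrist_force: [0.1, 0.3, 0.2]
grip_width: 0.0495
grasp_force: 12.0
```

Converted, -0.35 m / 0.5 = -0.7, -0.31 m / 0.5 = -0.62.

Call:
{"name": "apply_moves", "arguments": {"rows": "1 0 -0.08 0.04 0 0 0; 1 0 -0.17 0.05 0 0 0; 1 0 -0.26 0.05 0 0 0; 1 0 -0.35 0.05 0 0 0; 1 0 -0.44 0.05 0 0 0; 1 0 -0.53 0.05 0 0 0; 1 0 -0.62 0.05 0 0 0; 1 0 -0.7 0.05 0 0 0"}}

```text
time_s: 4.25
eef_pos: [0.5953, -0.1063, 0.1624]
ee_rot: [-0.001, 0.707, 0.707, -0.001]
wrist_force: [1.1, 0.7, -1.2]
grip_width: 0.0494
grasp_force: 12.0
```

Converted, -0.02 m / 0.5 = -0.04, -0.01 m / 0.5 = -0.02.

Call:
{"name": "apply_moves", "arguments": {"rows": "1 0 -0.02 0 0 0 0; 1 0 -0.04 0 0 0 0; 1 0 -0.04 0 0 0 0; 1 0 -0.04 0 0 0 0; 1 0 -0.04 0 0 0 0; 1 0 -0.04 0 0 0 0; 1 0 -0.04 0 0 0 0; 1 0 -0.04 0 0 0 0"}}

```text
time_s: 5.05
eef_pos: [0.5965, -0.1238, 0.1638]
ee_rot: [0.0, 0.707, 0.707, 0.0]
wrist_force: [0.4, -0.1, -1.0]
grip_width: 0.0496
grasp_force: 12.0
```

```bash
python3 - <<'E'
from h import *
s=read_state();print(s["time_s"],s["eef_pos"],s["ee_rot"],s["qpos"],s["grip_width"])
w=get_image("wrist");save(w,"w2.png");sc=get_image("scene");save(sc,"s2.png")
import pickle;pickle.dump((s,w,sc),open("d2.pkl","wb"))
A=cv2.resize(w["frame"][60:360,120:520],None,fx=2,fy=2,interpolation=2)
cv2.imwrite("pics/w2c.png",A[:,:,::-1])
for P in [(.5965,-.056,.096),(.5965,-.056,.031),s["eef_pos"]]: print(w2px(w,[P]),w2px(sc,[P]))
E
```

```text
5.05 [ 0.59654066 -0.12378053  0.16380415] [6.05544295e-05 7.06809864e-01 7.07403569e-01 6.14213700e-05] [-2.45499547e-01  1.97650806e-01  1.82750069e+00  4.80637849e-05
  1.11627415e+00 -2.46360271e-01] 0.04963690838014628
[[321.11544601 111.39085879]] [[290.96284344 223.78699485]]
[[321.0591068  107.73165944]] [[292.35153936 242.81785406]]
[[321.11620707 264.34180561]] [[255.8816687  216.45152144]]
```

View pics/w2c.png

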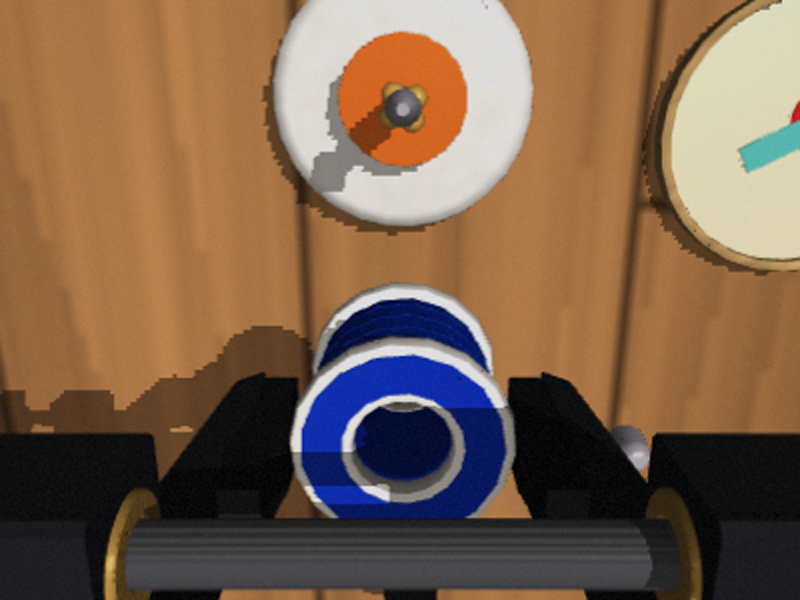

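```bash
python3 - <<'E'
from h import *
import pickle
s,w,sc=pickle.load(open("d2.pkl","rb"))
print("tip",px2w(w,321.5,114,.095),"seat",px2w(w,321.5,109.5,.031))
print("spool top",px2w(w,321.5,281.5,.1797),"edge",px2w(w,321.5,228.5,.1797))
E
```

```text
tip [ 0.59673835 -0.05758502  0.095     ] seat [ 0.59685093 -0.05734659  0.031     ]
spool top [ 0.59669587 -0.12365804  0.1797    ] edge [ 0.59665603 -0.09899623  0.1797    ]
```

Converted, -0.09 m / 0.5 = -0.18, -0.08 m / 0.5 = -0.16.

Call:
{"name": "apply_moves", "arguments": {"rows": "1 0 0.07 0 0 0 0; 1 0 0.132 0 0 0 0; 1 0 0.132 0 0 0 0; 1 0 0.132 -0.04 0 0 0; 1 0 0.132 -0.08 0 0 0; 1 0 0.132 -0.12 0 0 0; 1 0 0.132 -0.16 0 0 0; 1 0 0.132 -0.18 0 0 0"}}

```text
time_s: 5.95
eef_pos: [0.5954, -0.0587, 0.0718]
ee_rot: [-0.001, 0.707, 0.707, -0.001]
wrist_force: [-0.5, 0.9, -0.8]
grip_width: 0.0496
grasp_force: 12.0
```

Converted, -0.014 m / 0.5 = -0.028, -0.013 m / 0.5 = -0.026.

Call:
{"name": "apply_moves", "arguments": {"rows": "1 0 0 -0.01 0 0 0; 1 0 0 -0.02 0 0 0; 1 0 0 -0.026 0 0 0; 1 0 0 -0.028 0 0 0; 1 0 0 -0.028 0 0 0; 1 0 0 -0.028 0 0 0; 1 0 0 -0.028 0 0 0; 1 0 0 -0.028 0 0 0"}}

```text
time_s: 6.75
eef_pos: [0.5968, -0.0584, 0.0602]
ee_rot: [0.0, 0.707, 0.707, 0.0]
wrist_force: [0.2, -0.5, 0.8]
grip_width: 0.0495
grasp_force: 12.0
```

Converted, 0.1 m / 0.5 = 0.2, 0.08 m / 0.5 = 0.16.

Call:
{"name": "apply_moves", "arguments": {"rows": "-1 0 0 0 0 0 0; -1 0 0 0 0 0 0; -1 0 0 0 0 0 0; -1 0 0 0 0 0 0; -1 0 0 0.02 0 0 0; -1 0 0 0.08 0 0 0; -1 0 0 0.16 0 0 0; -1 0 0 0.2 0 0 0"}}

```text
time_s: 7.55
eef_pos: [0.5983, -0.0586, 0.1641]
ee_rot: [0.002, 0.707, 0.707, 0.002]
wrist_force: [-0.2, 0.1, 0.4]
grip_width: 0.0881
grasp_force: 0.0
```

Converted, -0.19 m / 0.5 = -0.38, -0.17 m / 0.5 = -0.34.

Call:
{"name": "apply_moves", "arguments": {"rows": "-1 0 -0.1 0 0 0 0; -1 0 -0.2 0 0 0 0; -1 0 -0.28 0 0 0 0; -1 0 -0.34 0 0 0 0; -1 0 -0.38 0 0 0 0; -1 0 -0.38 0 0 0 0; -1 0 -0.38 0 0 0 0; -1 0 -0.38 0 0 0 0"}}

```text
time_s: 8.35
eef_pos: [0.5964, -0.247, 0.1597]
ee_rot: [-0.0, 0.707, 0.707, 0.0]
wrist_force: [0.8, 0.9, -1.0]
grip_width: 0.088
grasp_force: 0.0
```

```bash
python3 - <<'E'
from h import *
s=read_state();print(s["time_s"],s["eef_pos"])
w=get_image("wrist");save(w,"w3.png")
A=cv2.resize(w["frame"][0:280,120:520],None,fx=2,fy=2,interpolation=2)
cv2.imwrite("pics/w3c.png",A[:,:,::-1])
import pickle;pickle.dump((s,w),open("d3.pkl","wb"))
print(w2px(w,[(.594,-.216,.034),(.5967,-.0574,.096),(.5967,-.0574,.076),s["eef_pos"]]))
E
```

```text
8.35 [ 0.59642309 -0.24698996  0.15966312]
[[ 318.08357409  155.70808432]
 [ 322.16464133 -150.55290289]
 [ 322.04605536 -124.64717289]
 [ 321.0491447   264.34564458]]
```

View pics/w3c.png

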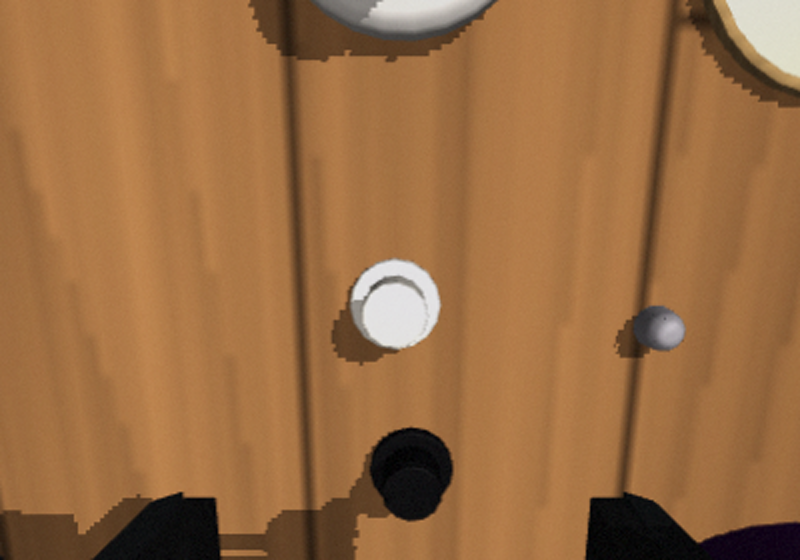

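The white cap's knob top is at crop (395.5, 315), which is full (317.8, 157.5). The black look-alike is below it at crop (411, 480).

```bash
python3 - <<'E'
from h import *
import pickle
s,w=pickle.load(open("d3.pkl","rb"))
print(px2w(w,317.75,157.5,.034),px2w(w,317.5,152,.008))
d=get_image("scene");pickle.dump(d,open("d4.pkl","wb"))
cv2.imwrite("pics/s4c.png",cv2.resize(d["frame"][180:320,200:400,::-1],None,fx=4,fy=4,interpolation=2))
print(read_state()["eef_pos"])
E
```

```text
[ 0.59372943 -0.21745003  0.034     ] [ 0.59327054 -0.21712048  0.008     ]
[ 0.59650699 -0.24685662  0.15968153]
```

View pics/s4c.png

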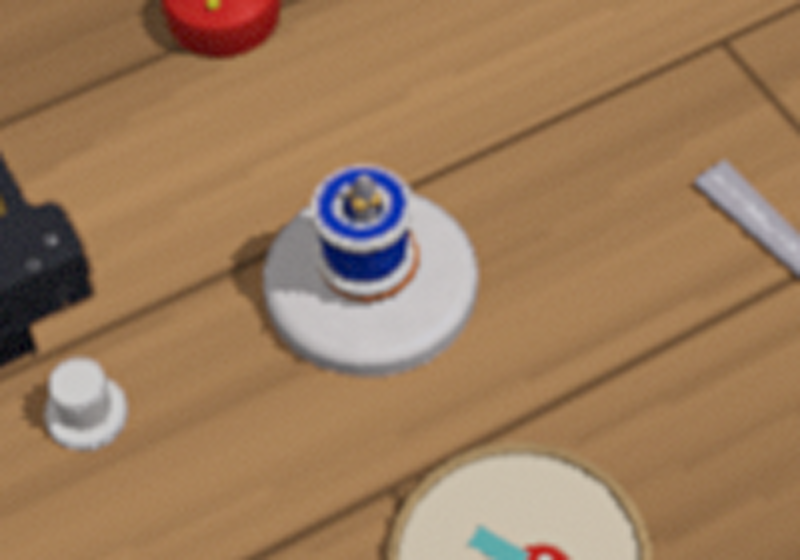

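The blue spool stands on the orange seat with the spindle through its hole (crop 362, 200). Next is the cap.

Converted, -0.149 m / 0.5 = -0.298, 0.0295 m / 0.5 = 0.059.

Call:
{"name": "apply_moves", "arguments": {"rows": "-1 -0.006 0.059 0 0 0 0; -1 -0.006 0.059 -0.08 0 0 0; -1 -0.006 0.059 -0.16 0 0 0; -1 -0.006 0.059 -0.22 0 0 0; -1 -0.006 0.059 -0.26 0 0 0; -1 -0.006 0.059 -0.29 0 0 0; -1 -0.006 0.059 -0.298 0 0 0; -1 -0.006 0.059 -0.298 0 0 0", "grip_force": 35}}

```text
time_s: 9.25
eef_pos: [0.5935, -0.2184, 0.0106]
ee_rot: [-0.0, 0.707, 0.707, -0.0]
wrist_force: [-0.8, -0.6, 0.5]
grip_width: 0.0882
grasp_force: 0.0
```

Call:
{"name": "apply_moves", "arguments": {"rows": "-1 0 0 0 0 0 0; 1 0 0 0 0 0 0; 1 0 0 0 0 0 0; 1 0 0 0 0 0 0; 1 0 0 0 0 0 0; 1 0 0 0 0 0 0; 1 0 0 0 0 0 0; 1 0 0 0 0 0 0"}}

```text
time_s: 10.05
eef_pos: [0.5934, -0.2188, 0.0107]
ee_rot: [-0.0, 0.707, 0.707, -0.0]
wrist_force: [0.3, 0.1, 0.2]
grip_width: 0.034
grasp_force: 0.0
```

Converted, 0.13 m / 0.5 = 0.26, 0.12 m / 0.5 = 0.24.

Call:
{"name": "apply_moves", "arguments": {"rows": "1 0 0 0 0 0 0; 1 0 0 0 0 0 0; 1 0 0 0.02 0 0 0; 1 0 0 0.06 0 0 0; 1 0 0 0.12 0 0 0; 1 0 0 0.18 0 0 0; 1 0 0 0.24 0 0 0; 1 0 0 0.26 0 0 0"}}

```text
time_s: 10.85
eef_pos: [0.5958, -0.2198, 0.1456]
ee_rot: [0.003, 0.707, 0.707, 0.001]
wrist_force: [-0.3, -0.0, 0.5]
grip_width: 0.0266
grasp_force: 35.0
```

Converted, 0.09 m / 0.5 = 0.18, 0.003 m / 0.5 = 0.006.

Call:
{"name": "apply_moves", "arguments": {"rows": "1 0.002 0.06 0 0 0 0; 1 0.004 0.12 0 0 0 0; 1 0.006 0.16 0 0 0 0; 1 0.006 0.18 0 0 0 0; 1 0.006 0.18 0 0 0 0; 1 0.006 0.18 0 0 0 0; 1 0.006 0.18 0 0 0 0; 1 0.006 0.18 0 0 0 0"}}

```text
time_s: 11.65
eef_pos: [0.5964, -0.1298, 0.1406]
ee_rot: [0.0, 0.707, 0.707, -0.0]
wrist_force: [0.9, -0.2, -0.4]
grip_width: 0.0266
grasp_force: 35.0
```

```bash
python3 - <<'E'
from h import *
import pickle
s=read_state();print(s["time_s"],s["eef_pos"],s["grip_width"],s["wrist_force"])
w=get_image("wrist");pickle.dump((s,w),open("d5.pkl","wb"))
cv2.imwrite("pics/w5c.png",cv2.resize(w["frame"][80:330,220:420,::-1],None,fx=2.4,fy=2.4,interpolation=2))
print(w2px(w,[(.5967,-.0574,.096),s["eef_pos"]]))
E
```

```text
11.65 [ 0.59639389 -0.12978513  0.14060376] 0.026599273670828937 [ 0.88215712 -0.19447288 -0.39956194]
[[321.48675968 104.45079029]
 [321.03367186 264.32650895]]
```

View pics/w5c.png

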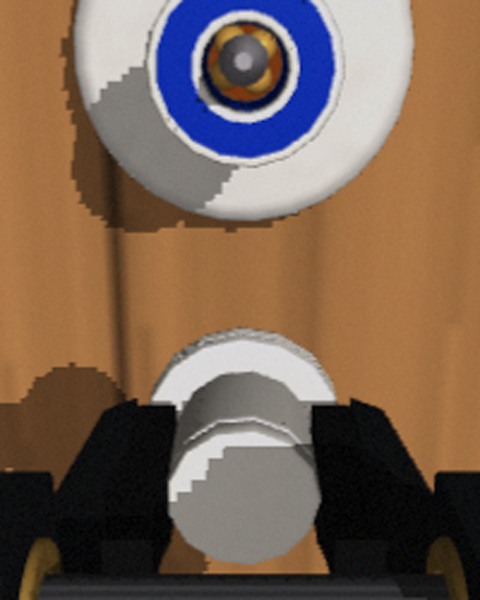

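```bash
python3 - <<'E'
from h import *
import pickle
s,w=pickle.load(open("d5.pkl","rb"))
print("tip",px2w(w,321.7,105.4,.096),"knob",px2w(w,321.9,284.4,.164),"knob near edge",px2w(w,321.9,80+563/2.4,.164),"flange far edge",px2w(w,321.7,80+338/2.4,.138))
E
```

```text
tip [ 0.59681495 -0.05789119  0.096     ] knob [ 0.59674456 -0.12657878  0.164     ] knob near edge [ 0.59674546 -0.14099946  0.164     ] flange far edge [ 0.59672036 -0.1085788   0.138     ]
```

Converted, 0.07 m / 0.5 = 0.14, -0.02 m / 0.5 = -0.04.

Call:
{"name": "apply_moves", "arguments": {"rows": "1 0 0.06 0 0 0 0; 1 0 0.11 0 0 0 0; 1 0 0.14 0 0 0 0; 1 0 0.14 0 0 0 0; 1 0 0.14 0 0 0 0; 1 0 0.14 -0.02 0 0 0; 1 0 0.14 -0.04 0 0 0; 1 0 0.14 -0.06 0 0 0"}}

```text
time_s: 12.5
eef_pos: [0.5959, -0.0595, 0.1093]
ee_rot: [-0.0, 0.707, 0.707, -0.0]
wrist_force: [0.4, -0.1, 0.4]
grip_width: 0.0261
grasp_force: 35.0
```

Converted, -0.012 m / 0.5 = -0.024, -0.009 m / 0.5 = -0.018.

Call:
{"name": "apply_moves", "arguments": {"rows": "1 0 0 -0.006 0 0 0; 1 0 0 -0.012 0 0 0; 1 0 0 -0.018 0 0 0; 1 0 0 -0.024 0 0 0; 1 0 0 -0.024 0 0 0; 1 0 0 -0.024 0 0 0; 1 0 0 -0.024 0 0 0; 1 0 0 -0.024 0 0 0"}}

```text
time_s: 13.3
eef_pos: [0.5966, -0.0588, 0.099]
ee_rot: [0.0, 0.707, 0.707, 0.0]
wrist_force: [0.4, -0.3, 0.4]
grip_width: 0.0262
grasp_force: 35.0
```

Converted, -0.008 m / 0.5 = -0.016, -0.007 m / 0.5 = -0.014.

Call:
{"name": "apply_moves", "arguments": {"rows": "1 0 0 -0.002 0 0 0; 1 0 0 -0.004 0 0 0; 1 0 0 -0.006 0 0 0; 1 0 0 -0.008 0 0 0; 1 0 0 -0.01 0 0 0; 1 0 0 -0.012 0 0 0; 1 0 0 -0.014 0 0 0; 1 0 0 -0.016 0 0 0", "grip_force": 50}}

```text
time_s: 14.1
eef_pos: [0.5973, -0.0591, 0.0935]
ee_rot: [0.001, 0.707, 0.707, 0.0]
wrist_force: [-5.0, 0.1, 18.4]
grip_width: 0.0258
grasp_force: 49.9
```

Converted, -0.006 m / 0.5 = -0.012, -0.001 m / 0.5 = -0.002.

Call:
{"name": "apply_moves", "arguments": {"rows": "1 0 0 -0.002 0 0 0; 1 0 0 -0.004 0 0 0; 1 0 0 -0.006 0 0 0; 1 0 0 -0.008 0 0 0; 1 0 0 -0.01 0 0 0; 1 0 0 -0.012 0 0 0; 1 0 0 -0.012 0 0 0; 1 0 0 -0.012 0 0 0"}}

```text
time_s: 14.9
eef_pos: [0.5968, -0.059, 0.0849]
ee_rot: [0.0, 0.707, 0.707, 0.0]
wrist_force: [-0.6, -0.0, 3.9]
grip_width: 0.0262
grasp_force: 50.0
```

Converted, -0.006 m / 0.5 = -0.012, -0.005 m / 0.5 = -0.01.

Call:
{"name": "apply_moves", "arguments": {"rows": "1 0 0 -0.002 0 0 0; 1 0 0 -0.004 0 0 0; 1 0 0 -0.006 0 0 0; 1 0 0 -0.008 0 0 0; 1 0 0 -0.01 0 0 0; 1 0 0 -0.012 0 0 0; 1 0 0 -0.012 0 0 0; 1 0 0 -0.012 0 0 0"}}

```text
time_s: 15.7
eef_pos: [0.597, -0.059, 0.0805]
ee_rot: [0.001, 0.707, 0.707, 0.0]
wrist_force: [-3.0, -1.0, 12.4]
grip_width: 0.0258
grasp_force: 50.0
```

Converted, -0.002 m / 0.5 = -0.004, -0.001 m / 0.5 = -0.002.

Call:
{"name": "apply_moves", "arguments": {"rows": "1 0 0 -0.001 0 0 0; 1 0 0 -0.002 0 0 0; 1 0 0 -0.003 0 0 0; 1 0 0 -0.004 0 0 0; 1 0 0 -0.004 0 0 0; 1 0 0 -0.004 0 0 0; 1 0 0 -0.004 0 0 0; 1 0 0 -0.004 0 0 0"}}

```text
time_s: 16.5
eef_pos: [0.5973, -0.059, 0.0803]
ee_rot: [0.001, 0.707, 0.707, 0.0]
wrist_force: [-8.1, 0.1, 21.5]
grip_width: 0.0259
grasp_force: 49.9
```

```bash
python3 - <<'E'
from h import *
s=read_state();print(s["time_s"],s["eef_pos"],s["wrist_force"])
d=get_image("scene")
cv2.imwrite("pics/s6c.png",cv2.resize(d["frame"][180:300,220:380,::-1],None,fx=5,fy=5,interpolation=2))
E
```

```text
16.5 [ 0.59730482 -0.059045    0.08033937] [-8.09103167  0.11535743 21.49618932]
```

View pics/s6c.png

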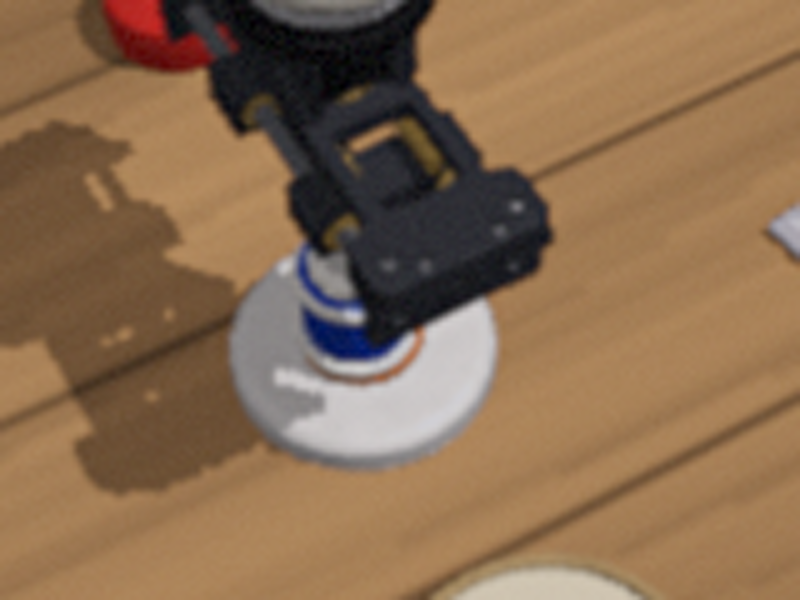

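With 9 N more, the TCP went down only 0.2 mm, to 80.3 mm. That is a hard stop at the expected height, and the picture shows the cap seated on the spool. I'm handing in now, while still pressing.

```bash
python3 -c "
from bench import *
print(hand_in())"
```

```text
the job is handed in; nothing more can be done
None
```

I stood the blue spool on the spindle, clicked the white cap past the balls and pressed it to the stop, then handed in at 16.5 s with the arm still gripping it and pressing down at about 21 N; no verdict came back.

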